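# Pack the last pull handle, press the box lid home and tally it

### The arm

A 6-joint arm with a two-finger parallel gripper is mounted at the origin on the work surface. World frame = base frame: x ahead of the robot, y to its left, z up, the work surface at z = 0. Lengths are in m, angles in rad, forces in N, time in s.
With the tool pointing down it reaches from about 0.35 to 0.975 m from the base axis. Payload 7.1 kg.
Tool frame: the origin (TCP) lies midway between the tips of the shut fingers; the grasp point (between the pads) lies grip_point_offset behind it (grip_point_offset is the distance from the TCP to the grasp point, in m); z points along the fingers, y is the line along which they close (so a half turn about z gives the same grasp; the last joint's range is limited). The gripper opens to 88 mm and grips with 3 to 60 N. Pads are 20 mm wide; open, the fingers measure 115 mm over their backs; the gripper's body (75 mm by 178 mm) begins 61 mm behind the grasp point.
Start: joints at [-1.201, 0.423, 1.63, -0, 1.089, -0.019], TCP at [0.237, -0.578, 0.223] pointing down, gripper open.
Joint ranges: [-3, 3], [-0.9, 2.11], [0.09, 2.58], [-1.31, 4.45], [0.11, 2.69], [-2.54, 2.54]. Speed limits (rad/s): [2.39, 2.39, 3.01, 3.14, 3.14, 3.14].

### API

Orientations are given as a unit quaternion [x, y, z, w].
In Python, from bench import state, read_camera, sign_off, grip_point_offset gives the robot as it stands. The module is installed in compiled form; this text tells all that it offers.
- The arm moves only by the tool step_arm, never from a script. Its argument "increments" is a list of rows, each a list of 7 numbers: the shift along the tool's x, y, z each as a share of 40 cm, from -1 to 1, then the turn, a rotation vector about the tool's x, y, z each as a share of pi rad, from -1 to 1, then the opening, from 0 (shut) to 1 (fully open). In form: [[tx, ty, tz, wx, wy, wz, claw], ...]. A call has exactly 5 rows; each row is the pose to reach, as a shift and turn from the pose commanded when the call began, along the tool's axes at that moment, turning the shorter way round; what a row does not reach only later rows make up. A row lasts 1/12 s, in which the tool goes at most 41.7 mm and 7.16 degrees, less where a joint would pass 70% of its speed; a pose out of reach is approached as far as the arm can. A call with a number of a shift or a turn outside -1 to 1 is refused whole. A call with a gripper value outside its range is refused whole. The fingers move at their own pace and stop on an object; the grip force is fixed at half the most. Time passes only in rows, so rows that repeat a pose let the fingers close, or fill a call up. It gives the time, the measured TCP pose, the force, the opening and the grip force at its end, in the units of the state.
- state(): the state, without advancing time (a new reading comes with each control period).
- read_camera(name): name is "scene" or "top"; returns a dict with "pixels" (384x512x3 uint8, red, green, blue), "depth" (384x512 float32, m along the optical axis (not along the pixel's ray), 0 where there is no reading), "camera_matrix" (3x3 intrinsics, pixels), "rvec" (rotation vector, rad) and "tvec" (3), from world to camera coordinates, as OpenCV has them. Camera axes: x right, y down, z forward; pixel columns grow to the right and rows downward; lengths in m; the calibration is good to about 2 mm. A picture is of the moment at which its call begins.
- sign_off(): hands the job in; it is judged then, once.
The state is a dict: "time": time; "q": joint angles; "qd": joint speeds; "joint_efforts": joint torques, N m; "ee_pos": TCP position; "tcp_rot": TCP orientation; "ft_force": force on the tool from outside, world axes, zero at the start; "torque": the same for the moment, N m; "grip_width": opening from 0.0 (shut) to 1.0 (fully open); "grasp_force": force on a finger pad.
Only numpy, scipy, OpenCV 4.12 (cv2) and the standard library are available. Lean on these libraries where they do the work, as an engineer would, in place of code of your own. Each camera call takes 0.05 s, during which the arm holds its last target. There are 200 camera calls.

### The job

Put the loose cupboard pull handle into the empty bay of the brown storage box (the one with only the grey felt), then set the lid on the box and press it down until both ends are fully home over their catches. When the lid is home, press the bench tally button all the way down to count the box, and leave the round cupboard knob and the white plug where they are.

Things in the scene. Friction and masses are not known exactly. Their poses are not given: they have to be found in the camera images.
- box: Brown plastic box, fixed to the bench, open on top: 200 mm (x) by 130 (y), 60 high, walls and floor 5. A divider (4 wide, top at 40) across its middle leaves two bays, each 93 (x) by 120 (y). Origin: centre of the underside, z up. Outside each end, at x = +/-112 mm, a lug carries a black catch that stands up to 8 mm above the rim.
- catch_far (a joint): Black catch (20 x 50 mm top) on the box's +x end, at x = +112 mm: m pressed down. 0 = its top 8 mm above the rim, 0.008 = flush with the rim, stop at 0.0085. No spring: it stays where it is pushed and takes about 12 N to move.
- catch_near (a joint): The same catch on the box's -x end, at x = -112 mm.
- pad: Grey felt sheet 84 x 110 x 3 mm, fixed on the floor of the empty bay and centred in it; which bay varies. Origin: centre of its underside, 5 mm above the box's underside; axes as the box's.
- pack: Three steel pull handles already packed, fixed, side by side across the other bay (leave them). Origin: centre of that bay's floor.
- lid: Loose brown lid, upright, 130 g. Origin: centre of its underside, x lengthwise. z 0-14 mm: tongue 184 x 114 (lowest 5 mm 180 x 110), enters the box mouth 190 x 120; z 14-18: plate 248 x 134, comes to lie on rim and catches; z 18-50: rib along x to grip, 70 long, 14 thick. Fits either way round. Home: origin 46 mm above the box's; on raised catches up to 8 mm higher.
- lid_end_a (a point): Point on the lid's upper face at its +x end, x = 105 mm, above a catch when the lid is on: a place to press. 64 mm above the box's underside when home.
- lid_end_b (a point): The same at the lid's -x end, x = -105 mm.
- handle: Loose steel cupboard pull handle standing on its two feet: bar along its y, 90 mm long, 10 x 10 mm section, its top 30 mm above the origin; feet 10 x 10 mm, 20 mm high, at y = +/-40 mm, under the bar. Origin: centre, level with the feet's undersides, z up. 50 g.
- tally_base: Grey housing of the bench tally button, fixed to the bench. Origin: centre of its underside.
- tally (a joint): Black round tally button, 32 mm across, on the housing: m pressed down, 0 = up, 0.006 = fully down (5 N); springs back.
- tally_top (a point): Centre of the button's upper face.
- knob: Bystander: round steel cupboard knob, 30 mm across, 28 mm high. Origin: underside.
- plug: Bystander: white plastic plug, 28 mm across, 16 mm high. Origin: underside.

How it is judged:
By the outcome, as a careful person would: the job done as asked, in the order asked, and still so for the second after the job is handed in, with the robot touching nothing.
It also fails if it takes over 72 s, if anything falls off the work surface, if the arm or the gripper's body presses on something with over 40 N, if the wrist force passes 120 N, or if a joint passes its speed limit or range.

## Working session

There is one attempt and no reset: what is moved stays moved. The work goes in short steps, Python scripts to look and compute and a tool call to move; the robot and the scene stay as the last step left them, time stands still between calls to the robot, and variables do not carry over. Pictures are saved under pics/ and viewed, at most 10 in all, crops included, and the job is handed in when it is done.

Besides the shell and the picture viewer there is one more tool, called after ">>>" by a JSON object that holds its "op" and its "data", one argument or row to a line. step_arm: Moves the arm, as the interface text tells. Shift numbers are shares of 40 cm and turn numbers shares of pi rad, none past 1 either way. Its arguments: {"type":"object","properties":{"increments":{"type":"array","items":{"type":"array","items":{"type":"number","minimum":-1,"maximum":1}}}},"required":["increments"]}

```bash
mkdir -p pics; cat > h.py <<'E'
import numpy as np, cv2
from bench import state, read_camera, sign_off, grip_point_offset
def cam(n):
    d=read_camera(n); R=cv2.Rodrigues(np.array(d['rvec'],float))[0]; t=np.array(d['tvec'],float).reshape(3)
    return d,np.array(d['camera_matrix']),R,t
def cloud(c):
    d,K,R,t=c; z=d['depth']; v,u=np.indices(z.shape)
    P=np.stack([(u-K[0,2])/K[0,0]*z,(v-K[1,2])/K[1,1]*z,z],-1)
    W=(P-t)@R; W[z==0]=np.nan; return W
def ray(c,u,v,h):
    d,K,R,t=c; r=R.T@np.linalg.solve(K,[u,v,1.]); o=-R.T@t
    return o+r*(h-o[2])/r[2]
E
python3 - <<'E'
from h import *
print(state(), grip_point_offset)
for n in('top','scene'):
    c=cam(n); cv2.imwrite(f'pics/{n}0.png',c[0]['pixels'][:,:,::-1]); print(n,c[1],-c[2].T@c[3],c[2])
    np.savez(f'{n}0.npz',**c[0])
E
```

```text
{'time': 0.0, 'q': array([-1.20101678e+00,  4.23847243e-01,  1.63069691e+00,  2.88944157e-05,
        1.08857169e+00, -1.89884560e-02]), 'qd': array([-1.75178580e-03, -7.06226839e-05,  4.92970384e-04, -4.75293135e-04,
       -7.76280251e-04, -3.81155143e-04]), 'joint_efforts': array([ 2.87808798e-03, -5.44623899e+01, -2.73668271e+01,  6.44733198e-02,
        2.26349506e-02, -1.13390950e-04]), 'ee_pos': array([ 0.23674244, -0.57782699,  0.22189498]), 'tcp_rot': array([ 9.81167855e-01,  1.93155536e-01, -1.20297739e-04, -7.52140323e-04]), 'ft_force': array([0.30425597, 0.61612397, 0.61994018]), 'torque': array([-0.05927372,  0.0580064 ,  0.0035591 ]), 'grasp_force': 0.0, 'grip_width': 0.9970844454469847} 0.0187
top [[450.40857018   0.         246.94504381]
 [  0.         450.40857018 190.90263174]
 [  0.           0.           1.        ]] [ 0.49342103 -0.01566523  0.84474903] [[-0.00477486 -0.99980237  0.01929807]
 [-0.99704731  0.00328087 -0.07671957]
 [ 0.0766411  -0.01960741 -0.99686593]]
scene [[383.19058649   0.         257.26434241]
 [  0.         383.19058649 195.03984703]
 [  0.           0.           1.        ]] [ 0.98593492 -0.14336257  0.82000344] [[ 0.33378344  0.94252246 -0.01549297]
 [ 0.79645718 -0.29077135 -0.53019617]
 [-0.5042267   0.16463122 -0.84773344]]
```

View pics/top0.png

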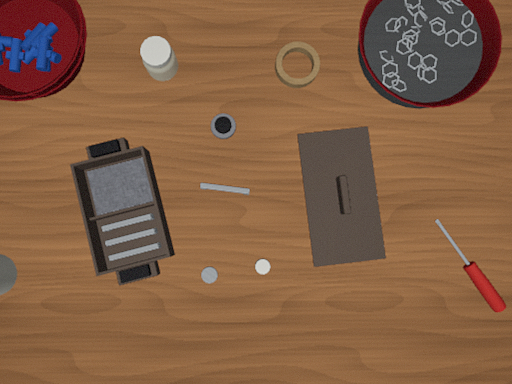

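View pics/scene0.png

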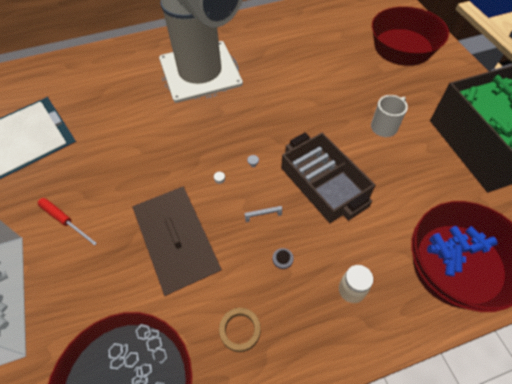

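Top view: the box is at about (122,212) with the felt bay on its +x side, the handle at (225,188), the lid at (342,196) and the tally button at (222,126). The knob is at (209,275) and the plug at (262,267). The scene view agrees.

```bash
cat > m.py <<'E'
from h import *
def load(n):
    d=dict(np.load(f'{n}0.npz')); return d,d['camera_matrix'],cv2.Rodrigues(d['rvec'])[0],d['tvec'].reshape(3)
def rect(P): 
    r=cv2.minAreaRect((P[:,:2]*1000).astype(np.float32)); b=cv2.boxPoints(r); e=b[1]-b[0]; f=b[2]-b[1]; l=e if np.hypot(*e)>np.hypot(*f) else f
    return np.round(r[0],1),np.round(r[1],1),round(np.degrees(np.arctan2(l[1],l[0]))%180,2)
if __name__=='__main__':
  for n in('top','scene'):
    c=load(n); W=cloud(c); g=c[0]['pixels'].astype(int); hsv=cv2.cvtColor(c[0]['pixels'],cv2.COLOR_RGB2HSV)
    def near(x,y,r): return np.hypot(W[...,0]-x,W[...,1]-y)<r
    def rep(name,m): 
        m=cv2.morphologyEx(m.astype(np.uint8),cv2.MORPH_OPEN,np.ones((2,2)))>0
        P=W[m]; print(n,name,len(P),rect(P),'z',np.round(np.percentile(P[:,2],[5,50,95])*1000,1))
    Z=W[...,2]
    bx=ray(load('top'),122,212,.06); rep('box rim',near(*bx[:2],.16)&(Z>.053)&(Z<.0635))
    rep('box catches',near(*bx[:2],.16)&(Z>.0645)&(Z<.08))
    l=ray(load('top'),342,196,.018); rep('lid plate',near(*l[:2],.16)&(Z>.012)&(Z<.024)); rep('lid rib',near(*l[:2],.1)&(Z>.043))
    a=ray(load('top'),225,188,.03); rep('handle',near(*a[:2],.07)&(Z>.023)&(Z<.04))
    b=ray(load('top'),222,126,.03); P=W[near(*b[:2],.04)]; print(np.histogram(P[:,2]*1000,np.arange(-5,60,5)))
    rep('tally blk',near(*b[:2],.035)&(g.max(-1)<50)); rep('tally all',near(*b[:2],.05)&(Z>.01))
    for q,u,v in(('knob',209,275),('plug',262,267)):
        k=ray(load('top'),u,v,.02); rep(q,near(*k[:2],.04)&(Z>.01))
E
python3 m.py
```

```text
top box rim 1356 (array([511.1, 215.2]), array([221.7, 146.9]), np.float32(25.23)) z [nan nan nan]
top box catches 619 (array([nan, nan]), array([0., 0.]), np.float32(nan)) z [nan nan nan]
top lid plate 9172 (array([ 546.9, -210.6]), array([252.8, 135.9]), np.float32(7.94)) z [nan nan nan]
top lid rib 319 (array([ 547.9, -209.8]), array([70.4, 22.9]), np.float32(7.1)) z [17.  48.9 51.4]
top handle 273 (array([561.4,   8.2]), array([89.7,  7.7]), np.float32(82.73)) z [nan nan nan]
(array([526, 343,  51, 220,  49, 179,   4,   0,   0,   0,   0,   0]), array([-5,  0,  5, 10, 15, 20, 25, 30, 35, 40, 45, 50, 55]))
top tally blk 207 (array([679.2,  11.1]), array([27.7, 26.8]), np.float32(89.04)) z [11.6 21.1 23.8]
top tally all 425 (array([680.1,  12.8]), array([43.5, 45. ]), np.float32(149.9)) z [ 8.3 18.7 23.4]
top knob 216 (array([400.5,  37.7]), array([27.4, 26.5]), np.float32(36.87)) z [nan nan nan]
top plug 180 (array([417. , -61.2]), array([26.8, 27.2]), np.float32(178.99)) z [-0.5 15.3 17.7]
scene box rim 742 (array([527.3, 189.9]), array([224.1, 168. ]), np.float32(28.53)) z [nan n
[... 242 characters left out ...]
([ 545. , -205.9]), array([80. , 12.6]), np.float32(6.34)) z [nan nan nan]
scene handle 164 (array([562.9,  12.9]), array([94.8, 19.4]), np.float32(88.1)) z [-1.7 27.1 30.7]
(array([437, 119,  69, 118,  52,  98,   0,   0,   0,   0,   0,   0]), array([-5,  0,  5, 10, 15, 20, 25, 30, 35, 40, 45, 50, 55]))
scene tally blk 107 (array([685.5,  11.9]), array([24.6, 23.6]), np.float32(67.52)) z [17.6 20.7 23.3]
scene tally all 221 (array([684.4,  13.7]), array([41.3, 37.3]), np.float32(15.01)) z [ 9.2 19.2 22.7]
scene knob 95 (array([401.3,  40.5]), array([19.6, 43.8]), np.float32(142.62)) z [nan nan nan]
scene plug 83 (array([419.4, -59.1]), array([18.8, 29.1]), np.float32(140.31)) z [nan nan nan]
```

```bash
python3 - <<'E'
from m import *
c=load('top'); p=c[0]['pixels'][:,:,::-1]
a=cv2.resize(p[130:290,60:190],None,fx=3.6,fy=3.6,interpolation=cv2.INTER_CUBIC)
d=load('scene')[0]['pixels'][125:225,275:380,::-1]
b=cv2.resize(d,None,fx=3,fy=3,interpolation=cv2.INTER_CUBIC)
o=np.zeros((600,800,3),np.uint8);o[:a.shape[0],:a.shape[1]]=a;o[:b.shape[0],480:480+b.shape[1]]=b
cv2.imwrite('pics/crop1.png',np.clip(o.astype(float)*1.8,0,255).astype(np.uint8))
for v,u in((148,107),(150,95),(272,137),(160,80),(152,147),(200,130)): print(v,u,p[v,u],cloud(c)[v,u])
E
```

```text
148 107 [36 38 36] [0.62871331 0.21156644 0.06662189]
150 95 [39 36 35] [0.62554333 0.23275661 0.06482641]
272 137 [46 41 44] [0.41573128 0.15621738 0.06919271]
160 80 [ 75 113 160] [ 0.61786475  0.28162844 -0.00179795]
152 147 [23 25 27] [0.62910439 0.15161334 0.0210271 ]
200 130 [123 117 115] [0.54165049 0.18483655 0.00663621]
```

View pics/crop1.png

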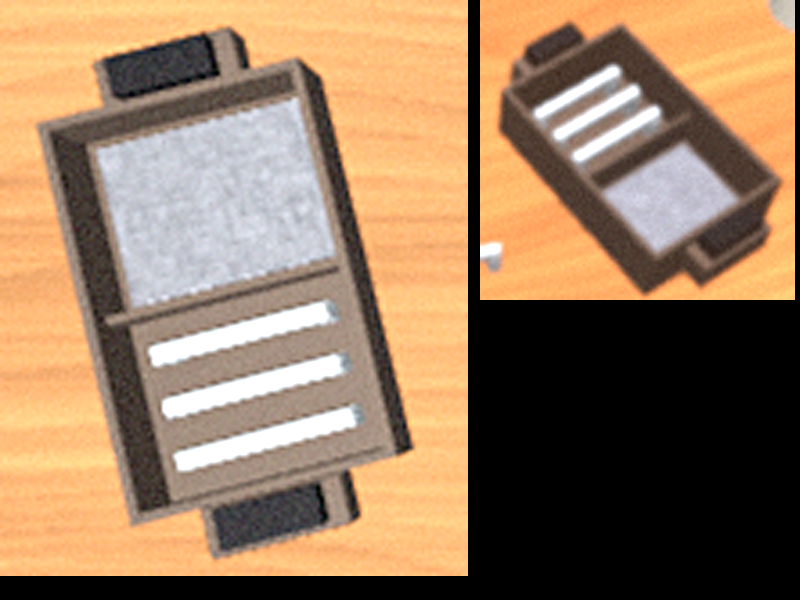

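The crop shows the rim corners at about (40,125), (299,60), (393,456) and (133,524). Both catches are raised, with black tops at about (163,65) and (265,520), and the empty bay is at the top (+x).

```bash
python3 - <<'E'
from m import *
c=load('top'); f=lambda u,v:((u+.5)/3.6-.5+60,(v+.5)/3.6-.5+130)
q=np.array([ray(c,*f(*p),.06)[:2] for p in((40,125),(299,60),(393,456),(133,524))])*1000
print(q.round(1),q.mean(0)); 
print('edges',[np.hypot(*(q[i]-q[i-1])).round(1) for i in range(4)])
far=(q[0]+q[1])/2;near=(q[2]+q[3])/2;d=far-near;print('ang x',np.degrees(np.arctan2(d[1],d[0])), 'ang y',np.degrees(np.arctan2(*(-(q[0]-q[1])[::1]*[1,-1])[::1])), q[0]-q[1],q[3]-q[2])
g=c[0]['pixels'].astype(int)
blk=((g.max(-1)<60)&(g.max(-1)-g.min(-1)<12)).astype(np.uint8)
n,l,s,ce=cv2.connectedComponentsWithStats(blk)
for i in range(1,n):
    if s[i,4]>100: print('blk',s[i],ce[i],(ray(c,*ce[i],.068)*1000).round(1))
C=load('scene'); F=lambda u,v:((u-480+.5)/3-.5+275,(v+.5)/3-.5+125)
q=np.array([ray(C,*F(*p),.06)[:2] for p in((621,27),(778,182),(647,290),(502,97))])*1000
print('scene',q.round(1),q.mean(0))
# lid by colour, corners cast on z=.018
for n,cc in(('top',c),('scene',C)):
    g=cc[0]['pixels'].astype(int); W=cloud(cc)
    m=((g.max(-1)<120)&(np.hypot(W[...,0]-.547,W[...,1]+.207)<.17)).astype(np.uint8)
    k=max(cv2.findContours(m,cv2.RETR_EXTERNAL,cv2.CHAIN_APPROX_NONE)[0],key=cv2.contourArea)[:,0]
    P=np.array([ray(cc,*p,.018) for p in k]); print(n,'lid',rect(P))
    m=((abs(W[...,2]-.03)<.012)&(g.min(-1)>110)&(np.hypot(W[...,0]-.561,W[...,1]-.008)<.07)).astype(np.uint8)
    k=max(cv2.findContours(m,cv2.RETR_EXTERNAL,cv2.CHAIN_APPROX_NONE)[0],key=cv2.contourArea)[:,0]
    P=np.array([ray(cc,*p,.03) for p in k]); print(n,'handle',rect(P))
E
```

```text
[[601.1 275.8]
 [632.8 151.3]
 [441.2 104.1]
 [409.9 227.1]] [521.245777   189.55877138]
edges [np.float64(197.4), np.float64(128.4), np.float64(197.3), np.float64(126.9)]
ang x 14.068611228960942 ang y 14.263696343349354 [-31.62836977 124.41234048] [-31.32907939 122.98773519]
blk [359  53  52  54 303] [379.39273927  85.4290429 ] [ 739.8 -266.6   68. ]
blk [215 117  16  17 212] [222.56603774 124.56603774] [669.6  11.1  68. ]
blk [ 89 140  32  18 358] [104.51675978 148.48324022] [627.6 215.4  68. ]
blk [143 148  31 108 393] [158.80916031 201.84223919] [534.8 120.8  68. ]
blk [ 74 166  33 106 735] [ 90.24489796 218.36870748] [506.9 237.4  68. ]
blk [119 264  32  19 368] [134.63043478 272.99184783] [414.  160.5  68. ]
scene [[414.3 223.6]
 [603.  272.5]
 [655.3 134.6]
 [449.7  99.4]] [530.57332986 182.5436959 ]
top lid (array([ 548.5, -204.7]), array([247.4, 134.5]), np.float32(6.31))
top handle (array([562.1,   9.8]), array([88.6,  9.6]), np.float32(82.43))
scene lid (array([ 549.2, -206.4]), array([247.4, 134.3]), np.float32(6.35))
scene handle (array([563.6,   8.1]), array([88. ,  9.4]), np.float32(82.51))
```

```bash
cat >> h.py <<'E'
from scipy.spatial.transform import Rotation as Ro
def down(yaw):  # tool z down, tool x at yaw (deg)
    c,s=np.cos(np.radians(yaw)),np.sin(np.radians(yaw)); return Ro.from_matrix(np.array([[c,s,0],[s,-c,0],[0,0,-1]]))
def plan(*legs,step=.2):
    s=state(); p=np.array(s['ee_pos']); r=Ro.from_quat(s['tcp_rot']); X=r.as_matrix()[:,0]
    print('t',round(s['time'],2),'p',p.round(4),'yaw',np.degrees(np.arctan2(X[1],X[0])).round(2),'F',s['ft_force'].round(1),'w',round(s['grip_width'],3),'gf',round(s['grasp_force'],1),'q6',s['q'][5].round(2))
    for x,y,z,yaw in legs:
        t=np.array([x,y,z]); R=down(yaw); rv=(r.inv()*R).as_rotvec()
        n=int(np.ceil(max(np.linalg.norm(t-p)/step,np.linalg.norm(rv)/.6,.01)))
        for i in range(n):
            q=p+(t-p)/(n-i); w=Ro.from_rotvec((r.inv()*R).as_rotvec()/(n-i))
            print((r.inv().apply(q-p)/.4).round(3).tolist(),(w.as_rotvec()/np.pi).round(3).tolist())
            p,r=q,r*w
        print('-- at',t,yaw)
E
python3 - <<'E'
from h import *
plan((.5628,.009,.09,82.4),(.5628,.009,.007,82.4))
E
```

```text
t 0.1 p [ 0.2368 -0.5779  0.222 ] yaw 22.28 F [ 0.4 -0.4  0.2] w 0.998 gf 0.0 q6 -0.02
[0.328, -0.262, 0.083] [-0.0, -0.0, -0.084]
[0.384, -0.168, 0.083] [-0.0, -0.0, -0.084]
[0.415, -0.063, 0.083] [-0.0, -0.0, -0.084]
[0.417, 0.047, 0.083] [-0.0, -0.0, -0.084]
-- at [0.5628 0.009  0.09  ] 82.4
[-0.0, 0.0, 0.207] [0.0, 0.0, 0.0]
-- at [0.5628 0.009  0.007 ] 82.4
```

>>> {"op": "step_arm", "data": {
  "increments": [
    [0.328,-0.262,0.083,0,0,-0.084,0.6],
    [0.328,-0.262,0.083,0,0,-0.084,0.6],
    [0.328,-0.262,0.083,0,0,-0.084,0.6],
    [0.328,-0.262,0.083,0,0,-0.084,0.6],
    [0.328,-0.262,0.083,0,0,-0.084,0.6]
  ]
}}

```text
time: 0.52
ee_pos: [0.3194, -0.4255, 0.1875]
tcp_rot: [0.947, 0.322, -0.0, -0.003]
ft_force: [-0.1, 0.3, -0.4]
grip_width: 0.66
grasp_force: 0.0
```

>>> {"op": "step_arm", "data": {
  "increments": [
    [0.384,-0.168,0.083,0,0,-0.084,0.6],
    [0.384,-0.168,0.083,0,0,-0.084,0.6],
    [0.384,-0.168,0.083,0,0,-0.084,0.6],
    [0.384,-0.168,0.083,0,0,-0.084,0.6],
    [0.384,-0.168,0.083,0,0,-0.084,0.6]
  ]
}}

```text
time: 0.93
ee_pos: [0.4008, -0.2801, 0.1549]
tcp_rot: [0.896, 0.444, -0.0, -0.002]
ft_force: [0.3, 0.7, -0.3]
grip_width: 0.604
grasp_force: 0.0
```

>>> {"op": "step_arm", "data": {
  "increments": [
    [0.415,-0.063,0.083,0,0,-0.084,0.6],
    [0.415,-0.063,0.083,0,0,-0.084,0.6],
    [0.415,-0.063,0.083,0,0,-0.084,0.6],
    [0.415,-0.063,0.083,0,0,-0.084,0.6],
    [0.415,-0.063,0.083,0,0,-0.084,0.6]
  ]
}}

```text
time: 1.35
ee_pos: [0.4828, -0.134, 0.1221]
tcp_rot: [0.83, 0.558, 0.0, -0.0]
ft_force: [0.1, 0.3, 0.3]
grip_width: 0.6
grasp_force: 0.0
```

>>> {"op": "step_arm", "data": {
  "increments": [
    [0.417,0.047,0.083,0,0,-0.084,0.6],
    [0.417,0.047,0.083,0,0,-0.084,0.6],
    [0.417,0.047,0.083,0,0,-0.084,0.6],
    [0.417,0.047,0.083,0,0,-0.084,0.6],
    [0.417,0.047,0.083,0,0,-0.084,0.6]
  ]
}}

```text
time: 1.77
ee_pos: [0.5645, 0.013, 0.0891]
tcp_rot: [0.749, 0.662, 0.001, 0.0]
ft_force: [0.7, -0.3, -0.1]
grip_width: 0.599
grasp_force: 0.0
```

```bash
python3 -c "
from h import *
plan((.5628,.009,.09,82.4),(.5628,.009,.007,82.4))"
```

```text
t 1.77 p [0.5645 0.013  0.0891] yaw 82.94 F [ 0.7 -0.3 -0.1] w 0.599 gf 0.0 q6 0.12
[-0.01, -0.003, -0.002] [0.001, -0.0, 0.003]
-- at [0.5628 0.009  0.09  ] 82.4
[0.0, 0.0, 0.208] [-0.0, 0.0, 0.0]
-- at [0.5628 0.009  0.007 ] 82.4
```

>>> {"op": "step_arm", "data": {
  "increments": [
    [-0.008,-0.003,0.08,0,0,0.003,0.6],
    [-0.008,-0.003,0.14,0,0,0.003,0.6],
    [-0.008,-0.003,0.205,0,0,0.003,0.6],
    [-0.008,-0.003,0.205,0,0,0.003,0.6],
    [-0.008,-0.003,0.205,0,0,0.003,0.6]
  ]
}}

```text
time: 2.18
ee_pos: [0.559, 0.0052, 0.007]
tcp_rot: [0.754, 0.657, -0.001, -0.001]
ft_force: [-0.2, 0.2, 0.2]
grip_width: 0.599
grasp_force: 0.0
```

>>> {"op": "step_arm", "data": {
  "increments": [
    [0,0,0,0,0,0,0],
    [0,0,0,0,0,0,0],
    [0,0,0,0,0,0,0],
    [0,0,0,0,0,0,0],
    [0,0,0,0,0,0,0]
  ]
}}

```text
time: 2.6
ee_pos: [0.5607, 0.0062, 0.0088]
tcp_rot: [0.753, 0.657, 0.001, 0.001]
ft_force: [-0.0, 0.6, -0.7]
grip_width: 0.26
grasp_force: 0.0
```

>>> {"op": "step_arm", "data": {
  "increments": [
    [0,0,0,0,0,0,0],
    [0,0,-0.05,0,0,0,0],
    [0,0,-0.15,0,0,0,0],
    [0,0,-0.25,0,0,0,0],
    [0,0,-0.3,0,0,0,0]
  ]
}}

```text
time: 3.02
ee_pos: [0.5618, 0.0063, 0.1318]
tcp_rot: [0.753, 0.658, 0.002, 0.001]
ft_force: [1.2, 0.8, 0.1]
grip_width: 0.109
grasp_force: 30.0
```

```bash
python3 - <<'E'
from h import *
b=np.array([.522,.1883]); a=np.radians(14.2); x=b+.0485*np.array([np.cos(a),np.sin(a)])
print(x)
plan((*x,.13,104.2),(*x,.022,104.2))
c=cam('scene'); cv2.imwrite('pics/s1.png',c[0]['pixels'][:,:,::-1])
E
```

```text
[0.5690181  0.20019741]
t 3.02 p [0.5618 0.0063 0.1318] yaw 82.23 F [1.2 0.8 0.1] w 0.109 gf 30.0 q6 0.13
[0.483, -0.048, 0.005] [0.001, 0.0, -0.122]
-- at [0.5690181  0.20019741 0.13      ] 104.2
[0.0, 0.0, 0.27] [-0.0, 0.0, 0.0]
-- at [0.5690181  0.20019741 0.022     ] 104.2
```

View pics/s1.png

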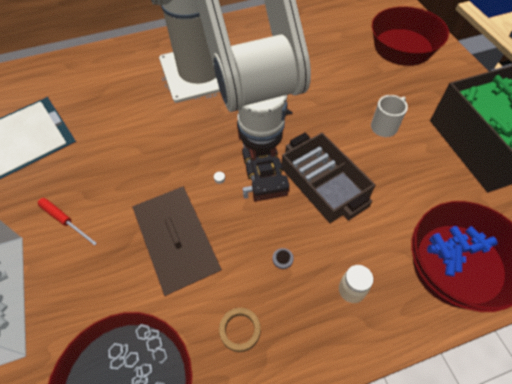

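The handle is held; its end shows at (248,190) under the gripper. I'll check how high it sits in the fingers.

```bash
python3 - <<'E'
from h import *
for n in('scene','top'):
    c=cam(n); W=cloud(c); g=c[0]['pixels'].astype(int); s=state(); p=s['ee_pos']
    m=(np.hypot(W[...,0]-p[0],W[...,1]-p[1])<.06)&(W[...,2]>.07)&(W[...,2]<.17)&(g.min(-1)>100)
    P=W[m]; print(n,p,len(P)); 
    v,u=np.nonzero(m)
    o=np.argsort(P[:,1]); print(np.c_[P,u,v][o][::max(1,len(P)//25)].round(3))
E
```

```text
scene [0.56284709 0.00625327 0.13197071] 44
[[ 5.58e-01 -3.50e-02  1.39e-01  2.43e+02  1.90e+02]
 [ 5.63e-01 -3.50e-02  1.33e-01  2.44e+02  1.93e+02]
 [ 5.56e-01 -3.40e-02  1.39e-01  2.43e+02  1.89e+02]
 [ 5.62e-01 -3.40e-02  1.36e-01  2.44e+02  1.92e+02]
 [ 5.63e-01 -3.40e-02  1.40e-01  2.44e+02  1.91e+02]
 [ 5.56e-01 -3.40e-02  1.42e-01  2.43e+02  1.88e+02]
 [ 5.60e-01 -3.30e-02  1.40e-01  2.44e+02  1.90e+02]
 [ 5.64e-01 -3.30e-02  1.33e-01  2.45e+02  1.93e+02]
 [ 5.64e-01 -3.30e-02  1.37e-01  2.45e+02  1.92e+02]
 [ 5.57e-01 -3.30e-02  1.39e-01  2.44e+02  1.89e+02]
 [ 5.63e-01 -3.20e-02  1.40e-01  2.45e+02  1.91e+02]
 [ 5.56e-01 -3.20e-02  1.42e-01  2.44e+02  1.88e+02]
 [ 5.62e-01 -3.20e-02  1.43e-01  2.45e+02  1.90e+02]
 [ 5.59e-01 -3.10e-02  1.40e-01  2.45e+02  1.89e+02]
 [ 5.64e-01 -3.10e-02  1.32e-01  2.46e+02  1.93e+02]
 [ 5.63e-01 -3.00e-02  1.35e-01  2.46e+02  1.92e+02]
 [ 5.64e-01 -3.00e-02  1.40e-01  2.46e+02  1.91e+02]
 [ 5.57e-01 -3.00e-02  1.41e-01  2.45e+02  1.88e+02]
 [ 5.62e-01 -3.00e-02  1.40e-01  2.46e+02  1.90e+02]
 [ 5.60e-01 -2.90e-02  1.42e-01  2.46e+02  1.89e+
[... 620 characters left out ...]
2.48e+02  1.87e+02]
 [ 5.59e-01 -2.20e-02  1.40e-01  2.49e+02  1.88e+02]
 [ 5.65e-01 -2.20e-02  1.40e-01  2.50e+02  1.90e+02]
 [ 5.58e-01 -2.10e-02  1.42e-01  2.49e+02  1.87e+02]
 [ 5.62e-01 -2.10e-02  1.40e-01  2.50e+02  1.89e+02]
 [ 5.60e-01 -2.00e-02  1.41e-01  2.50e+02  1.88e+02]
 [ 5.63e-01 -1.90e-02  1.37e-01  2.51e+02  1.90e+02]
 [ 5.56e-01 -1.90e-02  1.38e-01  2.50e+02  1.87e+02]
 [ 5.62e-01 -1.80e-02  1.39e-01  2.51e+02  1.89e+02]
 [ 5.61e-01 -1.80e-02  1.42e-01  2.51e+02  1.88e+02]
 [ 5.66e-01 -1.70e-02  1.43e-01  2.52e+02  1.89e+02]
 [ 5.58e-01 -1.70e-02  1.40e-01  2.51e+02  1.87e+02]
 [ 5.59e-01 -1.50e-02  1.37e-01  2.52e+02  1.88e+02]]
top [0.56128622 0.0062471  0.12967412] 0
[]
```

Bar top is about 9 mm above the TCP and level, so the feet are about 21 mm below it; I'll release at TCP z ≈ 0.030.

>>> {"op": "step_arm", "data": {
  "increments": [
    [0.1,-0.01,0.002,0,0,-0.03,0],
    [0.2,-0.02,0.003,0,0,-0.06,0],
    [0.3,-0.03,0.003,0,0,-0.09,0],
    [0.39,-0.04,0.003,0,0,-0.115,0],
    [0.475,-0.05,0.003,0,0,-0.122,0]
  ]
}}

```text
time: 3.58
ee_pos: [0.5645, 0.1987, 0.1244]
tcp_rot: [0.613, 0.79, -0.001, -0.001]
ft_force: [1.2, -0.0, -0.4]
grip_width: 0.112
grasp_force: 30.0
```

>>> {"op": "step_arm", "data": {
  "increments": [
    [0,0,0,0,0,0,0],
    [0,0,0,0,0,0,0],
    [0,0,0,0,0,0,0],
    [0,0,0,0,0,0,0],
    [0,0,0,0,0,0,0]
  ]
}}

```text
time: 4.0
ee_pos: [0.5657, 0.1957, 0.1261]
tcp_rot: [0.615, 0.788, -0.001, -0.0]
ft_force: [-0.2, -0.1, -0.5]
grip_width: 0.113
grasp_force: 30.0
```

```bash
python3 - <<'E'
from h import *
plan((.5697,.1973,.030,104.2))
E
```

```text
t 4.0 p [0.5657 0.1957 0.1261] yaw 104.07 F [-0.2 -0.1 -0.5] w 0.113 gf 30.0 q6 0.07
[0.002, 0.011, 0.24] [-0.0, 0.0, -0.001]
-- at [0.5697 0.1973 0.03  ] 104.2
```

>>> {"op": "step_arm", "data": {
  "increments": [
    [0.002,0.011,0.05,0,0,0,0],
    [0.002,0.011,0.11,0,0,0,0],
    [0.002,0.011,0.17,0,0,0,0],
    [0.002,0.011,0.215,0,0,0,0],
    [0.002,0.011,0.23,0,0,0,0]
  ]
}}

```text
time: 4.42
ee_pos: [0.5684, 0.1972, 0.032]
tcp_rot: [0.615, 0.788, -0.002, -0.001]
ft_force: [-0.6, -0.5, -0.3]
grip_width: 0.103
grasp_force: 30.0
```

>>> {"op": "step_arm", "data": {
  "increments": [
    [0,0,0,0,0,0,0],
    [0,0,0,0,0,0,0],
    [0,0,0,0,0,0,0],
    [0,0,0,0,0,0,0],
    [0,0,0,0,0,0,0]
  ]
}}

```text
time: 4.83
ee_pos: [0.5709, 0.1992, 0.0359]
tcp_rot: [0.614, 0.789, 0.001, 0.001]
ft_force: [0.7, 0.4, 0.2]
grip_width: 0.106
grasp_force: 30.0
```

```bash
python3 - <<'E'
from h import *
plan((.5697,.1973,.030,104.2))
E
```

```text
t 4.83 p [0.5709 0.1992 0.0359] yaw 104.17 F [0.7 0.4 0.2] w 0.106 gf 30.0 q6 0.07
[-0.004, -0.004, 0.015] [0.001, -0.0, -0.0]
-- at [0.5697 0.1973 0.03  ] 104.2
```

>>> {"op": "step_arm", "data": {
  "increments": [
    [-0.003,-0.004,0.004,0,0,0,0],
    [-0.003,-0.004,0.008,0,0,0,0],
    [-0.003,-0.004,0.01,0,0,0,0],
    [-0.003,-0.004,0.0125,0,0,0,0],
    [-0.003,-0.004,0.0125,0,0,0,0]
  ]
}}

```text
time: 5.25
ee_pos: [0.569, 0.1974, 0.0309]
tcp_rot: [0.614, 0.789, 0.0, 0.0]
ft_force: [-3.5, -1.0, 11.3]
grip_width: 0.11
grasp_force: 30.0
```

>>> {"op": "step_arm", "data": {
  "increments": [
    [0,0,0.0025,0,0,0,0],
    [0,0,0.005,0,0,0,0],
    [0,0,0.005,0,0,0,0],
    [0,0,0.005,0,0,0,0],
    [0,0,0.005,0,0,0,0]
  ]
}}

```text
time: 5.67
ee_pos: [0.5698, 0.1976, 0.0306]
tcp_rot: [0.614, 0.789, 0.001, 0.001]
ft_force: [-6.0, -3.0, 26.1]
grip_width: 0.111
grasp_force: 30.3
```

Contact is made, so I'll ease off, release and rise.

>>> {"op": "step_arm", "data": {
  "increments": [
    [0,0,-0.006,0,0,0,0],
    [0,0,-0.006,0,0,0,0.45],
    [0,0,-0.006,0,0,0,0.45],
    [0,0,-0.006,0,0,0,0.45],
    [0,0,-0.006,0,0,0,0.45]
  ]
}}

```text
time: 6.08
ee_pos: [0.5686, 0.1974, 0.0296]
tcp_rot: [0.614, 0.789, -0.0, -0.0]
ft_force: [0.1, 0.3, -0.7]
grip_width: 0.373
grasp_force: 0.0
```

>>> {"op": "step_arm", "data": {
  "increments": [
    [0,0,0,0,0,0,0.45],
    [0,0,-0.1,0,0,0,0.45],
    [0,0,-0.2,0,0,0,0.45],
    [0,0,-0.3,0,0,0,0.45],
    [0,0,-0.35,0,0,0,0.45]
  ]
}}

```text
time: 6.5
ee_pos: [0.5706, 0.198, 0.1743]
tcp_rot: [0.614, 0.789, 0.002, 0.001]
ft_force: [0.5, -0.5, 0.2]
grip_width: 0.451
grasp_force: 0.0
```

```bash
python3 - <<'E'
from h import *
plan((.5485,-.2055,.12,6.3),(.5485,-.2055,.0225,6.3))
E
```

```text
t 6.5 p [0.5706 0.198  0.1743] yaw 104.17 F [ 0.5 -0.5  0.2] w 0.451 gf 0.0 q6 0.07
[-0.322, -0.1, 0.045] [0.0, -0.0, 0.181]
[-0.325, 0.089, 0.045] [0.0, -0.0, 0.181]
[-0.226, 0.25, 0.045] [0.0, -0.0, 0.181]
-- at [ 0.5485 -0.2055  0.12  ] 6.3
[0.0, -0.0, 0.244] [0.0, 0.0, -0.0]
-- at [ 0.5485 -0.2055  0.0225] 6.3
```

>>> {"op": "step_arm", "data": {
  "increments": [
    [-0.322,-0.1,0.045,0,0,0.181,0.5],
    [-0.322,-0.1,0.045,0,0,0.181,0.5],
    [-0.322,-0.1,0.045,0,0,0.181,0.5],
    [-0.322,-0.1,0.045,0,0,0.181,0.5],
    [-0.322,-0.1,0.045,0,0,0.181,0.5]
  ]
}}

```text
time: 6.92
ee_pos: [0.5607, 0.0596, 0.1514]
tcp_rot: [0.814, 0.581, -0.001, -0.0]
ft_force: [0.4, 0.1, -0.7]
grip_width: 0.498
grasp_force: 0.0
```

>>> {"op": "step_arm", "data": {
  "increments": [
    [-0.325,0.089,0.045,0,0,0.181,0.5],
    [-0.325,0.089,0.045,0,0,0.181,0.5],
    [-0.325,0.089,0.045,0,0,0.181,0.5],
    [-0.325,0.089,0.045,0,0,0.181,0.5],
    [-0.325,0.089,0.045,0,0,0.181,0.5]
  ]
}}

```text
time: 7.33
ee_pos: [0.5536, -0.0749, 0.1333]
tcp_rot: [0.944, 0.329, -0.001, -0.0]
ft_force: [-0.2, -0.4, 0.4]
grip_width: 0.5
grasp_force: 0.0
```

>>> {"op": "step_arm", "data": {
  "increments": [
    [-0.226,0.25,0.045,0,0,0.181,0.5],
    [-0.226,0.25,0.045,0,0,0.181,0.5],
    [-0.226,0.25,0.045,0,0,0.181,0.5],
    [-0.226,0.25,0.045,0,0,0.181,0.5],
    [-0.226,0.25,0.045,0,0,0.181,0.5]
  ]
}}

```text
time: 7.75
ee_pos: [0.5465, -0.2097, 0.1153]
tcp_rot: [0.999, 0.051, -0.0, 0.0]
ft_force: [-0.0, -0.1, 0.0]
grip_width: 0.499
grasp_force: 0.0
```

```bash
python3 - <<'E'
from h import *
plan((.5485,-.2055,.12,6.3),(.5485,-.2055,.024,6.3))
c=cam('top'); p=c[0]['pixels'][:,:,::-1]
cv2.imwrite('pics/t2.png',np.clip(cv2.resize(p[125:295,50:260],None,fx=3.5,fy=3.5,interpolation=cv2.INTER_CUBIC)*1.6,0,255).astype(np.uint8))
np.savez('top1.npz',**c[0])
E
```

```text
t 7.75 p [ 0.5465 -0.2097  0.1153] yaw 5.85 F [-0.  -0.1  0. ] w 0.499 gf 0.0 q6 1.08
[0.006, -0.01, -0.012] [0.0, 0.0, -0.002]
-- at [ 0.5485 -0.2055  0.12  ] 6.3
[-0.0, 0.0, 0.24] [-0.0, -0.0, 0.0]
-- at [ 0.5485 -0.2055  0.024 ] 6.3
```

View pics/t2.png

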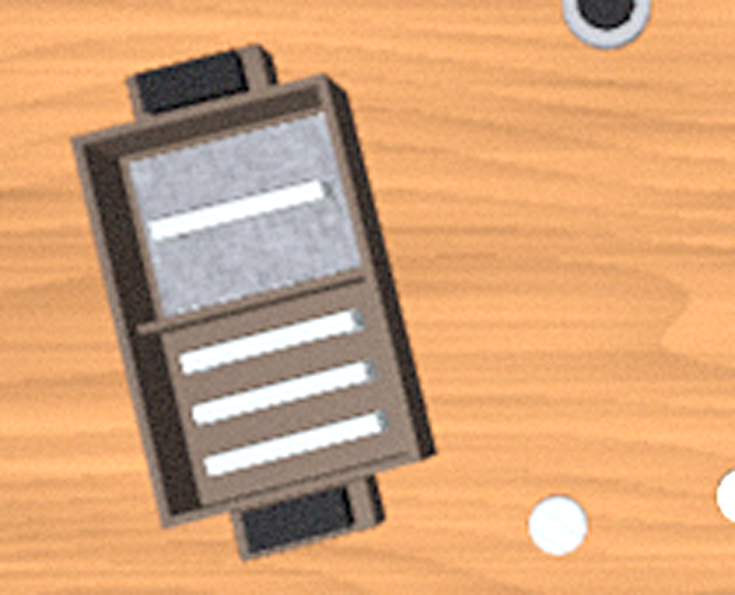

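The handle stands on the felt at crop (238,210), parallel to the packed ones. The knob is at (557,525) and the plug at (735,495), both unmoved. Next is the lid.

>>> {"op": "step_arm", "data": {
  "increments": [
    [0.005,-0.008,0.07,0,0,-0.002,0.5],
    [0.005,-0.008,0.15,0,0,-0.002,0.5],
    [0.005,-0.008,0.21,0,0,-0.002,0.5],
    [0.005,-0.008,0.225,0,0,-0.002,0.5],
    [0.005,-0.008,0.225,0,0,-0.002,0.5]
  ]
}}

```text
time: 8.22
ee_pos: [0.5473, -0.202, 0.0243]
tcp_rot: [0.998, 0.06, -0.002, -0.001]
ft_force: [-0.2, -0.3, 0.8]
grip_width: 0.497
grasp_force: 0.0
```

>>> {"op": "step_arm", "data": {
  "increments": [
    [0,0,0,0,0,0,0.3],
    [0,0,0,0,0,0,0.3],
    [0,0,0,0,0,0,0.3],
    [0,0,0,0,0,0,0.3],
    [0,0,0,0,0,0,0.3]
  ]
}}

```text
time: 8.63
ee_pos: [0.5493, -0.2032, 0.0271]
tcp_rot: [0.998, 0.059, 0.001, 0.0]
ft_force: [0.9, -0.3, 0.4]
grip_width: 0.298
grasp_force: 0.0
```

```bash
python3 - <<'E'
from m import *
plan((.5485,-.2055,.024,6.3))
d=dict(np.load('top1.npz')); c=(d,d['camera_matrix'],cv2.Rodrigues(d['rvec'])[0],d['tvec'].reshape(3)); f=lambda u,v:((u+.5)/3.5-.5+50,(v+.5)/3.5-.5+125)
q=np.array([ray(c,*f(*p),.06)[:2] for p in((72,142),(328,77),(421,457),(165,525))])*1000
print(q.mean(0)); print(ray(c,*f(238,210),.038))
e=q[1]-q[2]+q[0]-q[3]; print(np.degrees(np.arctan2(e[1],e[0]))); e=q[0]-q[1]+q[3]-q[2];print(np.degrees(np.arctan2(-e[0],e[1])))
E
```

```text
t 8.63 p [ 0.5493 -0.2032  0.0271] yaw 6.8 F [ 0.9 -0.3  0.4] w 0.298 gf 0.0 q6 1.08
[-0.003, 0.005, 0.008] [0.0, -0.0, 0.003]
-- at [ 0.5485 -0.2055  0.024 ] 6.3
[521.41832339 188.93030378]
[0.56743694 0.1997449  0.038     ]
14.522041315874871
14.46834131095541
```

>>> {"op": "step_arm", "data": {
  "increments": [
    [0,0.003,0.006,0,0,0.002,0],
    [0,0.003,0.006,0,0,0.002,0],
    [0,0.003,0.006,0,0,0.002,0],
    [0,0.003,0.006,0,0,0.002,0],
    [0,0.003,0.006,0,0,0.002,0]
  ]
}}

```text
time: 9.05
ee_pos: [0.5489, -0.2044, 0.0237]
tcp_rot: [0.998, 0.056, 0.0, 0.0]
ft_force: [-0.7, -1.7, 1.6]
grip_width: 0.157
grasp_force: 30.0
```

>>> {"op": "step_arm", "data": {
  "increments": [
    [0,0,0,0,0,0,0],
    [0,0,0,0,0,0,0],
    [0,0,-0.05,0,0,0,0],
    [0,0,-0.15,0,0,0,0],
    [0,0,-0.25,0,0,0,0]
  ]
}}

```text
time: 9.47
ee_pos: [0.547, -0.2033, 0.1229]
tcp_rot: [0.998, 0.056, -0.002, -0.001]
ft_force: [1.3, -0.8, -1.5]
grip_width: 0.158
grasp_force: 30.0
```

>>> {"op": "step_arm", "data": {
  "increments": [
    [0,0,0,0,0,0,0],
    [0,0,0,0,0,0,0],
    [0,0,0,0,0,0,0],
    [0,0,0,0,0,0,0],
    [0,0,0,0,0,0,0]
  ]
}}

```text
time: 9.88
ee_pos: [0.5476, -0.2036, 0.1218]
tcp_rot: [0.998, 0.056, -0.002, -0.001]
ft_force: [0.1, 0.2, -1.3]
grip_width: 0.159
grasp_force: 30.0
```

```bash
python3 - <<'E'
from m import *
plan((.5227,.1887,.13,14.4))
for n in('scene','top'):
    c=cam(n); W=cloud(c); g=c[0]['pixels'].astype(int); p=state()['ee_pos']
    m=((g.max(-1)<110)&(np.hypot(W[...,0]-p[0],W[...,1]-p[1])<.16)&(abs(W[...,2]-(p[2]-.006))<.012)).astype(np.uint8)
    k=max(cv2.findContours(m,cv2.RETR_EXTERNAL,cv2.CHAIN_APPROX_NONE)[0],key=cv2.contourArea)
    M=np.zeros_like(m);cv2.drawContours(M,[k],0,1,-1); P=W[(M>0)&(m>0)]; 
    print(n,p.round(4),rect(np.array([ray(c,*q,np.median(P[:,2])) for q in k[:,0]])),'z',np.percentile(P[:,2],[5,50,95]).round(4), np.linalg.lstsq(np.c_[P[:,:2],np.ones(len(P))],P[:,2],rcond=None)[0].round(3))
    cv2.imwrite(f'pics/l_{n}.png',c[0]['pixels'][:,:,::-1])
E
```

```text
t 9.88 p [ 0.5476 -0.2036  0.1218] yaw 6.44 F [ 0.1  0.2 -1.3] w 0.159 gf 30.0 q6 1.08
[0.024, -0.491, -0.009] [-0.0, 0.0, -0.022]
[0.058, -0.488, -0.01] [-0.0, 0.0, -0.022]
-- at [0.5227 0.1887 0.13  ] 14.4
scene [ 0.5478 -0.2038  0.122 ] (array([ 590.2, -199.3]), array([161.7, 132.7]), np.float32(6.45)) z [0.1131 0.1151 0.1171] [-0.005  0.     0.118]
top [ 0.548  -0.2039  0.1222] (array([ 627.9, -193.4]), array([ 83.6, 131.5]), np.float32(96.51)) z [0.1134 0.1154 0.1175] [-0.003  0.004  0.118]
```

View pics/l_scene.png

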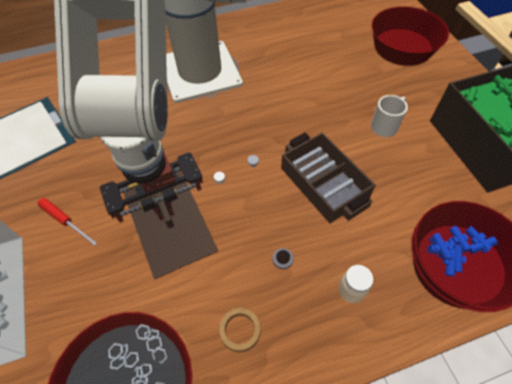

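The lid is held level with its top face at z ≈ 0.115. The handle is still in its bay at about (340,190).

>>> {"op": "step_arm", "data": {
  "increments": [
    [0.024,-0.491,-0.02,0,0,-0.022,0],
    [0.024,-0.491,-0.02,0,0,-0.022,0],
    [0.024,-0.491,-0.02,0,0,-0.022,0],
    [0.024,-0.491,-0.02,0,0,-0.022,0],
    [0.024,-0.491,-0.02,0,0,-0.022,0]
  ]
}}

```text
time: 10.4
ee_pos: [0.5353, -0.0053, 0.1311]
tcp_rot: [0.996, 0.091, -0.001, -0.0]
ft_force: [-0.4, -0.0, -1.6]
grip_width: 0.156
grasp_force: 30.0
```

>>> {"op": "step_arm", "data": {
  "increments": [
    [0.055,-0.1,0,0,0,-0.022,0],
    [0.055,-0.2,0,0,0,-0.022,0],
    [0.055,-0.3,0,0,0,-0.022,0],
    [0.055,-0.4,0,0,0,-0.022,0],
    [0.055,-0.482,0,0,0,-0.022,0]
  ]
}}

```text
time: 10.82
ee_pos: [0.5221, 0.1881, 0.1309]
tcp_rot: [0.992, 0.125, -0.001, -0.0]
ft_force: [0.3, 0.3, -0.7]
grip_width: 0.156
grasp_force: 30.0
```

>>> {"op": "step_arm", "data": {
  "increments": [
    [0,0,0,0,0,0,0],
    [0,0,0,0,0,0,0],
    [0,0,0,0,0,0,0],
    [0,0,0,0,0,0,0],
    [0,0,0,0,0,0,0]
  ]
}}

```text
time: 11.23
ee_pos: [0.5233, 0.1843, 0.1314]
tcp_rot: [0.992, 0.124, -0.0, 0.0]
ft_force: [-0.4, 0.4, -2.2]
grip_width: 0.16
grasp_force: 30.0
```

```bash
python3 - <<'E'
from m import *
for i in range(3): read_camera('top'); print(state()['ee_pos'].round(4))
plan((.5228,.1882,.09,14.3))
E
```

```text
[0.5234 0.1844 0.1315]
[0.5235 0.1845 0.1316]
[0.5235 0.1846 0.1317]
t 11.38 p [0.5235 0.1846 0.1317] yaw 14.26 F [ 0.3  0.6 -1.7] w 0.157 gf 30.0 q6 1.64
[0.001, -0.009, 0.104] [0.0, 0.0, -0.0]
-- at [0.5228 0.1882 0.09  ] 14.3
```

>>> {"op": "step_arm", "data": {
  "increments": [
    [0,-0.006,0.03,0,0,0,0],
    [0,-0.006,0.06,0,0,0,0],
    [0,-0.006,0.09,0,0,0,0],
    [0,-0.006,0.1,0,0,0,0],
    [0,-0.006,0.105,0,0,0,0]
  ]
}}

```text
time: 11.8
ee_pos: [0.5215, 0.1876, 0.0878]
tcp_rot: [0.992, 0.125, -0.002, 0.0]
ft_force: [-0.4, 0.4, -1.7]
grip_width: 0.162
grasp_force: 30.0
```

>>> {"op": "step_arm", "data": {
  "increments": [
    [0,0,0,0,0,0,0],
    [0,0,0,0,0,0,0],
    [0,0,0,0,0,0,0],
    [0,0,0,0,0,0,0],
    [0,0,0,0,0,0,0]
  ]
}}

```text
time: 12.22
ee_pos: [0.5229, 0.1881, 0.0901]
tcp_rot: [0.992, 0.125, 0.0, -0.0]
ft_force: [-0.1, 0.9, -1.3]
grip_width: 0.158
grasp_force: 30.0
```

```bash
python3 - <<'E'
from m import *
plan((.5228,.1882,.078,14.3))
for n in('top','scene'):
    c=cam(n); cv2.imwrite(f'pics/o_{n}.png',c[0]['pixels'][:,:,::-1])
a=cv2.imread('pics/o_top.png')[110:310,40:200]; b=cv2.imread('pics/o_scene.png')[110:230,260:390]
o=np.zeros((600,800,3),np.uint8); a=cv2.resize(a,None,fx=3,fy=3); b=cv2.resize(b,None,fx=2.45,fy=2.45); o[:600,:480]=a; o[:b.shape[0],480:480+b.shape[1]]=b
cv2.imwrite('pics/o.png',np.clip(o*1.7,0,255).astype(np.uint8))
E
```

```text
t 12.22 p [0.5229 0.1881 0.0901] yaw 14.36 F [-0.1  0.9 -1.3] w 0.158 gf 30.0 q6 1.64
[-0.0, -0.0, 0.03] [-0.0, -0.0, 0.0]
-- at [0.5228 0.1882 0.078 ] 14.3
```

View pics/o.png

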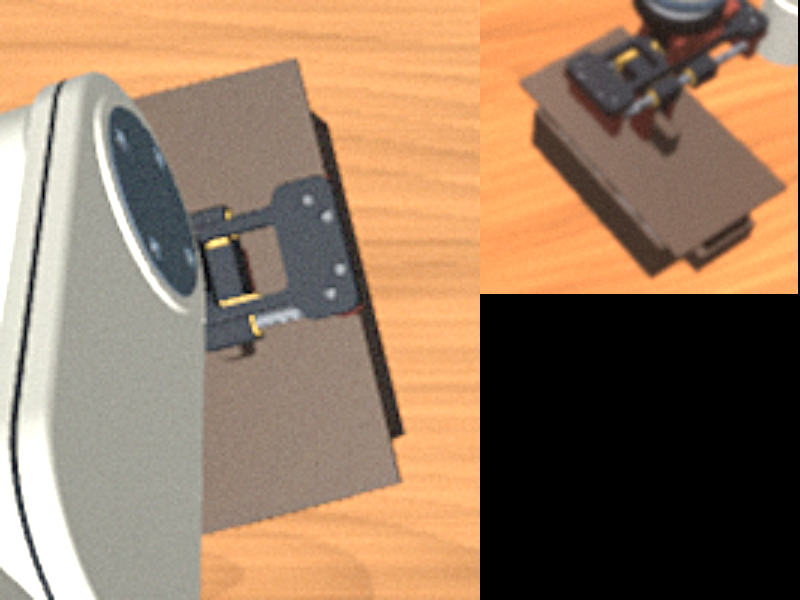

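The lid hovers over the box, aligned in yaw: its right edge runs (297,60)–(400,480), parallel to the box wall just beyond it. I'll lower it gently.

>>> {"op": "step_arm", "data": {
  "increments": [
    [0,0,0.005,0,0,0,0],
    [0,0,0.01,0,0,0,0],
    [0,0,0.015,0,0,0,0],
    [0,0,0.018,0,0,0,0],
    [0,0,0.018,0,0,0,0]
  ]
}}

```text
time: 12.73
ee_pos: [0.5223, 0.1879, 0.082]
tcp_rot: [0.992, 0.125, -0.0, 0.0]
ft_force: [-0.2, -1.3, -1.3]
grip_width: 0.156
grasp_force: 30.0
```

>>> {"op": "step_arm", "data": {
  "increments": [
    [0,0,0.003,0,0,0,0],
    [0,0,0.006,0,0,0,0],
    [0,0,0.008,0,0,0,0],
    [0,0,0.008,0,0,0,0],
    [0,0,0.008,0,0,0,0]
  ]
}}

```text
time: 13.15
ee_pos: [0.5226, 0.188, 0.0792]
tcp_rot: [0.992, 0.125, -0.0, 0.0]
ft_force: [-0.6, -0.2, -1.9]
grip_width: 0.159
grasp_force: 30.0
```

>>> {"op": "step_arm", "data": {
  "increments": [
    [0,0,0.002,0,0,0,0],
    [0,0,0.004,0,0,0,0],
    [0,0,0.006,0,0,0,0],
    [0,0,0.008,0,0,0,0],
    [0,0,0.008,0,0,0,0]
  ]
}}

```text
time: 13.57
ee_pos: [0.5227, 0.188, 0.0765]
tcp_rot: [0.992, 0.125, 0.0, -0.0]
ft_force: [-1.6, -0.4, 3.3]
grip_width: 0.151
grasp_force: 30.0
```

>>> {"op": "step_arm", "data": {
  "increments": [
    [0,0,0.002,0,0,0,0],
    [0,0,0.004,0,0,0,0],
    [0,0,0.006,0,0,0,0],
    [0,0,0.006,0,0,0,0],
    [0,0,0.006,0,0,0,0]
  ]
}}

```text
time: 13.98
ee_pos: [0.5228, 0.188, 0.0755]
tcp_rot: [0.992, 0.125, 0.0, -0.0]
ft_force: [-5.6, -1.9, 18.6]
grip_width: 0.158
grasp_force: 30.0
```

>>> {"op": "step_arm", "data": {
  "increments": [
    [0,0,0.003,0,0,0,0],
    [0,0,0.005,0,0,0,0],
    [0,0,0.007,0,0,0,0],
    [0,0,0.008,0,0,0,0],
    [0,0,0.008,0,0,0,0]
  ]
}}

```text
time: 14.4
ee_pos: [0.5227, 0.188, 0.0724]
tcp_rot: [0.992, 0.125, 0.0, -0.0]
ft_force: [-6.0, -2.3, 21.0]
grip_width: 0.156
grasp_force: 30.0
```

>>> {"op": "step_arm", "data": {
  "increments": [
    [0,0,0.003,0,0,0,0],
    [0,0,0.005,0,0,0,0],
    [0,0,0.007,0,0,0,0],
    [0,0,0.008,0,0,0,0],
    [0,0,0.008,0,0,0,0]
  ]
}}

```text
time: 14.82
ee_pos: [0.5227, 0.188, 0.0697]
tcp_rot: [0.992, 0.125, 0.0, -0.0]
ft_force: [-9.1, -2.6, 26.6]
grip_width: 0.158
grasp_force: 30.0
```

>>> {"op": "step_arm", "data": {
  "increments": [
    [0,0,0.003,0,0,0,0],
    [0,0,0.005,0,0,0,0],
    [0,0,0.006,0,0,0,0],
    [0,0,0.006,0,0,0,0],
    [0,0,0.006,0,0,0,0]
  ]
}}

```text
time: 15.23
ee_pos: [0.5235, 0.1882, 0.0689]
tcp_rot: [0.992, 0.125, 0.001, -0.0]
ft_force: [-11.1, -4.4, 40.6]
grip_width: 0.157
grasp_force: 30.0
```

```bash
cat > lid.py <<'E'
from m import *
def ends():
    for n in('top','scene'):
        c=cam(n); W=cloud(c); g=c[0]['pixels'].astype(int); o=np.array([.5228,.1884]); a=np.radians(14.4); e=np.array([np.cos(a),np.sin(a)]); f=np.array([-e[1],e[0]])
        D=W[...,:2]-o; s=D@e; t=D@f
        for nm,lo,hi in(('far',.085,.115),('near',-.115,-.085)):
            for t0,t1 in((-.05,0),(0,.05)):
                m=(s>lo)&(s<hi)&(t>t0)&(t<t1)&(W[...,2]>.05)&(W[...,2]<.085); 
                if m.sum()>20: print(n,nm,t0,m.sum(),(W[m][:,2].mean()*1000).round(2),(np.median(W[m][:,2])*1000).round(2))
E
python3 -c "
from lid import *
plan(); ends()"
```

```text
t 15.23 p [0.5235 0.1882 0.0689] yaw 14.36 F [-11.1  -4.4  40.6] w 0.157 gf 30.0 q6 1.64
top far -0.05 488 63.86 63.83
top far 0 182 64.05 64.08
top near -0.05 525 63.82 63.8
top near 0 396 63.91 63.88
scene far -0.05 244 62.62 62.63
scene far 0 236 62.59 62.64
scene near -0.05 99 63.03 63.12
scene near 0 62 62.84 63.0
```

Both ends read z ≈ 64 mm, which is home. I'll release, then press each end to make sure.

>>> {"op": "step_arm", "data": {
  "increments": [
    [0,0,-0.008,0,0,0,0.4],
    [0,0,-0.008,0,0,0,0.4],
    [0,0,-0.008,0,0,0,0.4],
    [0,0,-0.008,0,0,0,0.4],
    [0,0,-0.008,0,0,0,0.4]
  ]
}}

```text
time: 15.75
ee_pos: [0.5224, 0.1879, 0.0675]
tcp_rot: [0.992, 0.125, -0.0, 0.0]
ft_force: [-0.1, 0.5, 0.2]
grip_width: 0.399
grasp_force: 0.0
```

>>> {"op": "step_arm", "data": {
  "increments": [
    [0,0,-0.03,0,0,0,0.4],
    [0,0,-0.1,0,0,0,0.4],
    [0,0,-0.15,0,0,0,0],
    [0,0,-0.15,0,0,0,0],
    [0,0,-0.15,0,0,0,0]
  ]
}}

```text
time: 16.17
ee_pos: [0.5234, 0.1882, 0.1294]
tcp_rot: [0.992, 0.125, 0.001, -0.0]
ft_force: [0.2, -0.0, -0.2]
grip_width: 0.212
grasp_force: 0.0
```

```bash
python3 -c "
from lid import *
ends()
a=np.radians(14.4); e=.105*np.array([np.cos(a),np.sin(a)]); o=np.array([.5228,.1884]); A=o+e; B=o-e
plan((*A,.11,14.4),(*A,.066,14.4),(*A,.085,14.4),(*o,.125,14.4),(*B,.085,14.4),(*B,.066,14.4))"
```

```text
top far -0.05 489 63.88 63.88
top far 0 405 63.87 63.8
top near -0.05 518 63.76 63.77
top near 0 523 63.93 63.9
scene far -0.05 239 62.76 62.75
scene far 0 233 62.7 62.61
scene near -0.05 184 62.83 62.83
t 16.27 p [0.5221 0.1878 0.1276] yaw 14.35 F [-1.2 -0.   0.1] w 0.121 gf 0.0 q6 1.64
[0.265, -0.001, 0.044] [0.0, 0.0, -0.0]
-- at [0.62450123 0.21451244 0.11      ] 14.4
[-0.0, 0.0, 0.11] [-0.0, -0.0, -0.0]
-- at [0.62450123 0.21451244 0.066     ] 14.4
[0.0, 0.0, -0.048] [0.0, -0.0, -0.0]
-- at [0.62450123 0.21451244 0.085     ] 14.4
[-0.262, 0.0, -0.1] [0.0, -0.0, -0.0]
-- at [0.5228 0.1884 0.125 ] 14.4
[-0.263, 0.0, 0.1] [0.0, -0.0, -0.0]
-- at [0.42109877 0.16228756 0.085     ] 14.4
[-0.0, -0.0, 0.048] [0.0, -0.0, -0.0]
-- at [0.42109877 0.16228756 0.066     ] 14.4
```

>>> {"op": "step_arm", "data": {
  "increments": [
    [0.265,0,0.044,0,0,0,0],
    [0.265,0,0.044,0,0,0,0],
    [0.265,0,0.044,0,0,0,0],
    [0.265,0,0.1,0,0,0,0],
    [0.265,0,0.144,0,0,0,0]
  ]
}}

```text
time: 16.68
ee_pos: [0.6261, 0.2143, 0.0683]
tcp_rot: [0.992, 0.125, -0.0, 0.0]
ft_force: [-0.5, 0.3, -0.6]
grip_width: 0.004
grasp_force: 0.0
```

>>> {"op": "step_arm", "data": {
  "increments": [
    [0,0,0.004,0,0,0,0],
    [0,0,0.008,0,0,0,0],
    [0,0,0.012,0,0,0,0],
    [0,0,0.016,0,0,0,0],
    [0,0,0.018,0,0,0,0]
  ]
}}

```text
time: 17.1
ee_pos: [0.6251, 0.2142, 0.0644]
tcp_rot: [0.992, 0.125, -0.0, 0.0]
ft_force: [-4.1, -1.9, 9.4]
grip_width: 0.006
grasp_force: 4.9
```

>>> {"op": "step_arm", "data": {
  "increments": [
    [0,0,0.004,0,0,0,0],
    [0,0,0.006,0,0,0,0],
    [0,0,0.008,0,0,0,0],
    [0,0,0.01,0,0,0,0],
    [0,0,0.01,0,0,0,0]
  ]
}}

```text
time: 17.52
ee_pos: [0.6252, 0.2142, 0.0641]
tcp_rot: [0.992, 0.125, 0.0, -0.0]
ft_force: [-12.5, -3.6, 32.3]
grip_width: 0.009
grasp_force: 15.9
```

>>> {"op": "step_arm", "data": {
  "increments": [
    [0,0,-0.02,0,0,0,0],
    [0,0,-0.09,0,0,0,0],
    [-0.1,0,-0.17,0,0,0,0],
    [-0.2,0,-0.17,0,0,0,0],
    [-0.265,0,-0.17,0,0,0,0]
  ]
}}

```text
time: 17.93
ee_pos: [0.5218, 0.1878, 0.1298]
tcp_rot: [0.992, 0.125, 0.002, -0.0]
ft_force: [-0.1, -0.3, -1.3]
grip_width: 0.004
grasp_force: 0.0
```

```bash
python3 -c "
from lid import *
ends()
plan((.4211,.1623,.11,14.4),(.4211,.1623,.066,14.4))"
```

```text
top far -0.05 490 63.91 63.92
top far 0 413 63.95 63.96
top near -0.05 522 63.87 63.8
top near 0 517 63.99 64.05
scene far -0.05 250 62.83 62.82
scene far 0 237 62.74 62.77
scene near -0.05 185 62.87 62.9
t 18.03 p [0.5173 0.1865 0.1279] yaw 14.38 F [-0.  -0.9  0.4] w 0.004 gf 0.0 q6 1.64
[-0.248, -0.001, 0.046] [0.0, 0.001, -0.0]
-- at [0.4211 0.1623 0.11  ] 14.4
[0.0, -0.0, 0.11] [0.0, 0.0, 0.0]
-- at [0.4211 0.1623 0.066 ] 14.4
```

The far end is solid at 64.1 mm under 32 N. Now the near end.

>>> {"op": "step_arm", "data": {
  "increments": [
    [-0.255,0,0.02,0,0,0,0],
    [-0.255,0,0.02,0,0,0,0],
    [-0.255,0,0.02,0,0,0,0],
    [-0.255,0,0.09,0,0,0,0],
    [-0.255,0,0.146,0,0,0,0]
  ]
}}

```text
time: 18.45
ee_pos: [0.4243, 0.163, 0.0697]
tcp_rot: [0.992, 0.125, 0.002, -0.0]
ft_force: [-0.0, 1.2, 0.5]
grip_width: 0.005
grasp_force: 0.0
```

>>> {"op": "step_arm", "data": {
  "increments": [
    [0,0,0.004,0,0,0,0],
    [0,0,0.008,0,0,0,0],
    [0,0,0.012,0,0,0,0],
    [0,0,0.016,0,0,0,0],
    [0,0,0.018,0,0,0,0]
  ]
}}

```text
time: 18.87
ee_pos: [0.425, 0.1631, 0.0641]
tcp_rot: [0.992, 0.125, 0.001, -0.0]
ft_force: [-7.8, -2.6, 37.7]
grip_width: 0.006
grasp_force: 19.1
```

>>> {"op": "step_arm", "data": {
  "increments": [
    [0,0,-0.03,0,0,0,0],
    [0,0,-0.1,0,0,0,0],
    [0,0,-0.18,0,0,0,0],
    [0,0,-0.18,0,0,0,0],
    [0,0,-0.18,0,0,0,0]
  ]
}}

```text
time: 19.28
ee_pos: [0.4259, 0.1634, 0.1362]
tcp_rot: [0.992, 0.125, 0.003, -0.001]
ft_force: [-0.9, 0.4, -0.6]
grip_width: 0.006
grasp_force: 0.0
```

```bash
python3 -c "
from lid import *
ends()
for n in('top','scene'):
    c=cam(n); W=cloud(c); g=c[0]['pixels'].astype(int)
    m=(g.max(-1)<60)&(np.hypot(W[...,0]-.682,W[...,1]-.012)<.035); v,u=np.nonzero(m); print(n,ray(c,u.mean(),v.mean(),.022),np.median(W[m][:,2]),len(u))
plan((.682,.012,.13,14.4),(.682,.012,.035,14.4))"
```

```text
top far -0.05 489 63.9 63.87
top far 0 492 63.93 63.9
top near -0.05 142 63.83 63.83
top near 0 112 63.86 64.07
scene far -0.05 242 62.71 62.68
scene far 0 232 62.67 62.65
scene near -0.05 189 62.87 62.85
scene near 0 178 62.88 62.86
top [0.6799561 0.0126688 0.022    ] 0.021305792020406458 211
scene [0.68351943 0.01057484 0.022     ] 0.02087430588552134 121
t 19.48 p [0.4232 0.1625 0.133 ] yaw 14.36 F [-0.4  0.1  0.4] w 0.004 gf 0.0 q6 1.66
[0.267, 0.262, 0.003] [0.0, 0.0, -0.0]
[0.267, 0.263, 0.004] [0.0, 0.0, -0.0]
-- at [0.682 0.012 0.13 ] 14.4
[0.0, -0.0, 0.238] [0.0, 0.0, 0.0]
-- at [0.682 0.012 0.035] 14.4
```

>>> {"op": "step_arm", "data": {
  "increments": [
    [0.267,0.262,0,0,0,0,0],
    [0.267,0.262,0,0,0,0,0],
    [0.267,0.262,0,0,0,0,0],
    [0.267,0.262,0,0,0,0,0],
    [0.267,0.262,0,0,0,0,0]
  ]
}}

```text
time: 19.9
ee_pos: [0.5573, 0.0854, 0.1327]
tcp_rot: [0.992, 0.124, 0.001, 0.0]
ft_force: [0.7, 0.4, -0.1]
grip_width: 0.007
grasp_force: 0.0
```

>>> {"op": "step_arm", "data": {
  "increments": [
    [0.267,0.263,0,0,0,0,0],
    [0.267,0.263,0,0,0,0,0],
    [0.267,0.263,0,0,0,0,0],
    [0.267,0.263,0,0,0,0,0],
    [0.267,0.263,0,0,0,0,0]
  ]
}}

```text
time: 20.32
ee_pos: [0.6858, 0.0099, 0.1323]
tcp_rot: [0.992, 0.124, 0.001, 0.0]
ft_force: [-0.6, -0.2, 0.5]
grip_width: 0.005
grasp_force: 0.0
```

>>> {"op": "step_arm", "data": {
  "increments": [
    [0,0,0,0,0,0,0],
    [0,0,0.08,0,0,0,0],
    [0,0,0.16,0,0,0,0],
    [0,0,0.22,0,0,0,0],
    [0,0,0.22,0,0,0,0]
  ]
}}

```text
time: 20.73
ee_pos: [0.6765, 0.0134, 0.0397]
tcp_rot: [0.992, 0.125, -0.006, -0.001]
ft_force: [-2.6, 0.5, -0.5]
grip_width: 0.004
grasp_force: 0.0
```

```bash
python3 -c "
from lid import *
plan((.682,.0117,.035,14.4),(.682,.0117,.022,14.4))"
```

```text
t 20.73 p [0.6765 0.0134 0.0397] yaw 14.42 F [-2.6  0.5 -0.5] w 0.004 gf 0.0 q6 1.32
[0.012, 0.008, 0.012] [-0.001, 0.004, 0.0]
-- at [0.682  0.0117 0.035 ] 14.4
[-0.0, 0.0, 0.033] [-0.0, -0.0, -0.0]
-- at [0.682  0.0117 0.022 ] 14.4
```

>>> {"op": "step_arm", "data": {
  "increments": [
    [0.003,0.002,0.01,0,0,0,0],
    [0.003,0.002,0.02,0,0,0,0],
    [0.003,0.002,0.03,0,0,0,0],
    [0.003,0.002,0.038,0,0,0,0],
    [0.003,0.002,0.038,0,0,0,0]
  ]
}}

```text
time: 21.15
ee_pos: [0.6843, 0.0118, 0.0309]
tcp_rot: [0.992, 0.125, 0.0, 0.0]
ft_force: [0.7, 0.3, 0.3]
grip_width: 0.006
grasp_force: 0.0
```

>>> {"op": "step_arm", "data": {
  "increments": [
    [0,0,0.004,0,0,0,0],
    [0,0,0.008,0,0,0,0],
    [0,0,0.012,0,0,0,0],
    [0,0,0.014,0,0,0,0],
    [0,0,0.014,0,0,0,0]
  ]
}}

```text
time: 21.57
ee_pos: [0.684, 0.0117, 0.0247]
tcp_rot: [0.992, 0.125, -0.0, -0.0]
ft_force: [-0.1, -0.3, -0.2]
grip_width: 0.007
grasp_force: 0.0
```

>>> {"op": "step_arm", "data": {
  "increments": [
    [-0.004,0,0.004,0,0,0,0],
    [-0.004,0,0.008,0,0,0,0],
    [-0.004,0,0.012,0,0,0,0],
    [-0.004,0,0.015,0,0,0,0],
    [-0.004,0,0.015,0,0,0,0]
  ]
}}

```text
time: 21.98
ee_pos: [0.6825, 0.0112, 0.0188]
tcp_rot: [0.992, 0.125, -0.0, 0.0]
ft_force: [-1.2, -1.4, 3.7]
grip_width: 0.008
grasp_force: 1.7
```

>>> {"op": "step_arm", "data": {
  "increments": [
    [0,0,0.003,0,0,0,0],
    [0,0,0.006,0,0,0,0],
    [0,0,0.008,0,0,0,0],
    [0,0,0.01,0,0,0,0],
    [0,0,0.01,0,0,0,0]
  ]
}}

```text
time: 22.4
ee_pos: [0.6826, 0.0113, 0.0162]
tcp_rot: [0.992, 0.125, -0.0, 0.0]
ft_force: [-5.9, -0.5, 14.2]
grip_width: 0.002
grasp_force: 6.9
```

14 N is well past the 5 N needed, so the button is on its stop. I'll press a touch more, then retract.

>>> {"op": "step_arm", "data": {
  "increments": [
    [0,0,0.003,0,0,0,0],
    [0,0,0.004,0,0,0,0],
    [0,0,0.004,0,0,0,0],
    [0,0,0.004,0,0,0,0],
    [0,0,0.004,0,0,0,0]
  ]
}}

```text
time: 22.82
ee_pos: [0.6827, 0.0112, 0.016]
tcp_rot: [0.992, 0.125, 0.0, 0.0]
ft_force: [-8.3, -0.2, 25.2]
grip_width: 0.001
grasp_force: 12.1
```

>>> {"op": "step_arm", "data": {
  "increments": [
    [0,0,-0.03,0,0,0,0],
    [0,0,-0.1,0,0,0,0],
    [0,0,-0.2,0,0,0,0],
    [0,0,-0.3,0,0,0,0],
    [0,0,-0.3,0,0,0,0]
  ]
}}

```text
time: 23.23
ee_pos: [0.6877, 0.0114, 0.1415]
tcp_rot: [0.992, 0.125, 0.006, 0.001]
ft_force: [1.8, -0.9, 1.1]
grip_width: 0.0
grasp_force: 0.0
```

>>> {"op": "step_arm", "data": {
  "increments": [
    [0,0.4,0,0,0,0,0],
    [0,0.4,0,0,0,0,0],
    [0,0.4,0,0,0,0,0],
    [0,0.4,0,0,0,0,0],
    [0,0.4,0,0,0,0,0]
  ]
}}

```text
time: 23.65
ee_pos: [0.7236, -0.1502, 0.133]
tcp_rot: [0.992, 0.123, 0.001, 0.001]
ft_force: [-0.5, 0.2, 0.3]
grip_width: 0.01
grasp_force: 0.0
```

```bash
python3 -c "
from lid import *
ends(); plan()
c=cam('top'); cv2.imwrite('pics/end.png',c[0]['pixels'][:,:,::-1])"
```

```text
top far -0.05 490 63.86 63.89
top far 0 497 64.05 64.03
top near -0.05 520 63.77 63.7
top near 0 521 63.88 63.87
scene far -0.05 246 62.63 62.77
scene far 0 235 62.64 62.81
scene near -0.05 183 62.93 62.91
scene near 0 181 62.85 62.89
t 23.75 p [ 0.7222 -0.1451  0.1325] yaw 14.2 F [-0.   0.2  0.1] w 0.004 gf 0.0 q6 1.11
```

View pics/end.png

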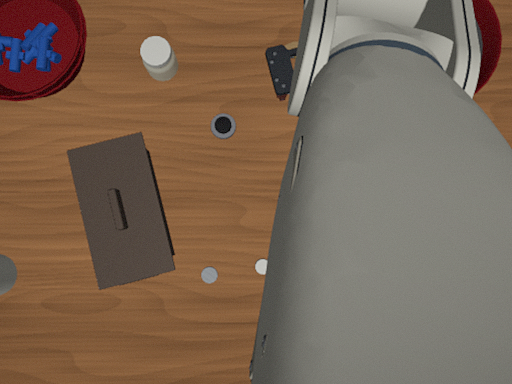

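The lid lies square on the box at (120,210), the tally button is back up at (222,126), and the knob (209,275) and plug (262,267) haven't moved.

```bash
python3 -c "
from bench import sign_off
print(sign_off())"
```

```text
the job is handed in; nothing more can be done
None
```

The job is handed in: the handle is on the felt in the empty bay, the lid is home at both ends (about 64 mm), the tally button was then pressed to its stop, and the knob and plug weren't moved, all in about 24 s.

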